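# Uncap the inspection camera and hold a freshly ground chisel's edge over its lens

### The job

First lift the yellow dust cap off the upward-looking inspection camera and set it gently, mouth down, fully home in the round recess of the camera's base plate. Then draw the red-handled chisel out of the rack and hold it still and upright, edge down, with the middle of its cutting edge 50 mm straight above the centre of the lens and the edge parallel to the long sides of the base plate; never let the chisel touch the camera or its plate. Finish while still holding it there, and leave the cap, the other two chisels, the honing stone and the tin undisturbed.

Things in the scene. Friction and masses are not known exactly. Their poses are not given: they have to be found in the camera images.
- camera: Fixed upward camera on an aluminium base plate 90 x 210 x 14 mm. Origin: centre of the plate's underside, on the bench; x across, y along its long sides, z up. Camera at y = +55 mm: black body 47 mm square up to height 52 mm, ring light 68 mm across up to 67, focus ring 39 mm across up to 78, lens barrel 33 mm across up to its flat front at 95 mm. Cap recess at y = -60 mm.
- lens (a point): Centre of the lens front (top of the barrel), 95 mm above the bench; axes as the camera's, z up along the line of sight.
- recess (a point): Centre of the floor of the round recess in the base plate, 46 mm across and 7 mm deep (floor 7 mm above the bench, plate top 14 mm), open upward; axes as the camera's.
- cap: Yellow slip-on lens cap, a round cup mouth down: 41 mm across, 18 mm high, top 5 mm thick, bore 36 mm wide and 13 mm deep, 16 g. Sits loosely on the lens barrel, its top 5 mm above the lens front; lifts straight off. Origin: centre of its lower rim, z up to its closed top. Parked, its origin is on the recess floor, its top 11 mm above the plate.
- rack: Fixed wooden chisel rack 60 x 220 mm, top board 22 mm thick, its top 97 mm above the bench. Origin: centre of its underside on the bench; y along the row, z up. Three slots through the board, 8 (x) by 28 mm (y), at y = -75, 0, +75 mm; each holds a chisel upright, blade down, its collar resting on the board. Handle ends stand 206 mm above the bench.
- chisel: Red-handled butt chisel, 190 mm, 0.14-0.24 kg, in any slot. Origin: middle of the cutting edge (16 mm above the bench in the rack); z up to the handle end, y along the edge (20 mm wide, along the rack's row), x across the blade (4 mm). Blade to z = 81 mm, collar and ferrule 23 mm across to 98, round handle 25 mm to 118, 28 mm to 184, end button to 190. Draws straight up, clear once raised 85 mm.
- chisel_narrow: Chisel with a pale wooden handle, blade 16 mm wide, otherwise like the red one, in another slot. Origin: middle of its edge, z up. Leave it alone.
- chisel_wide: Chisel with a dark wooden handle, blade 24 mm wide, otherwise like the red one, in another slot. Origin: middle of its edge, z up. Leave it alone.
- stone: Grey honing stone on a dark wooden base, 50 x 150 x 26 mm, lying loose on the bench between the robot and the work. Origin: centre of its underside. Leave it alone.
- tin: Blue round tin with a steel lid, 65 mm across, 34 mm high, loose on the bench beyond the work. Origin: centre of its underside. Leave it alone.
There are look-alikes about, which are no part of the job. There is more than one size of the cap; the one meant has the size given above.

How it is judged:
On the way, in this order (a step that is already met when the one before it is completed fails the run):
1. the cap stands fully home in the recess, mouth down and let go (horizontal distance between cap and recess below 0.005 m and z of cap in the frame of recess below 0.003 m and angle between cap's own z axis and vertical below 0.1 rad and contact force between the fingers and cap below 0.1 N and linear speed of cap below 0.02 m/s), for 0.2 s.
2. the red-handled chisel is held by the gripper, its edge drawn clear above the rack (z of chisel in the frame of rack above 0.1 m and contact force between the fingers and chisel above 1 N), for 0.1 s.
At the end, for the whole second after the job is handed in: Cap mouth down on the recess floor (5 mm off centre, 3 mm raised, 0.1 rad at most), untouched; the gripper alone holds the red chisel still, within 0.1 rad of upright, mid-edge 42-58 mm above the lens front and within 8 mm of its centre line, edge within 0.15 rad of the plate's long sides (horizontal distance between cap and recess below 0.005 m and z of cap in the frame of recess below 0.003 m and angle between each of cap, chisel's own z axis and vertical below 0.1 rad and contact force between the fingers and cap below 0.1 N and horizontal distance between chisel and lens below 0.008 m and z of chisel in the frame of lens between 0.042 and 0.058 m and angle between the y axis of chisel and the y axis of camera, either way round below 0.15 rad and contact force between the fingers and chisel above 1 N and contact force between chisel and camera below 0.1 N and contact force between chisel and rack below 0.1 N and linear speed of chisel below 0.02 m/s and angular speed of chisel below 0.2 rad/s); the arm keeps its last pose, push and grip.
It fails at once if another chisel, the stone or the tin is shifted by more than 20 mm, or another chisel leans over (distance of any of chisel_narrow, chisel_wide, stone, tin from where it was at the start of the episode above 0.02 m or angle between any of chisel_narrow, chisel_wide's own z axis and vertical above 0.2 rad).
It fails at once if the chisel touches the camera or its plate (contact force between chisel and camera above 0.5 N).
It fails at once if the cap or the red chisel is dropped or knocked loose (faster than 0.5 m/s with no finger on it) ((linear speed of cap above 0.5 m/s and contact force between the fingers and cap below 0.1 N) or (linear speed of chisel above 0.5 m/s and contact force between the fingers and chisel below 0.1 N)).
It also fails if it takes over 69 s, if anything falls off the work surface, if the arm or the gripper's body presses on something with over 40 N, if the wrist force passes 120 N, or if a joint passes its speed limit or range.

### The arm

A 7-joint arm with a two-finger parallel gripper is mounted at the origin on the work surface. World frame = base frame: x ahead of the robot, y to its left, z up, the work surface at z = 0. Lengths are in m, angles in rad, forces in N, time in s.
With the tool pointing down it reaches from about 0.425 to 1.025 m from the base axis. Payload 3.6 kg.
Tool frame: the origin (TCP) lies where the fingers leave the gripper's body, on its centre line; the fingertips stand 73 mm ahead of it and the grasp point (between the pads) lies 54 mm ahead of it; z points along the fingers, y is the line along which they close (so a half turn about z gives the same grasp; the last joint's range is limited). The gripper opens to 85 mm and grips with 20 to 120 N. Pads are 22 mm wide; open, the fingers measure 114 mm over their backs; the gripper's body (76 mm by 85 mm) begins 54 mm behind the grasp point. The pads swing forward as they close: fully open they stand 13 mm farther back than shut.
Start: joints at [1.069, 0.591, 0.048, 1.609, -0.033, 0.943, -0.034], TCP at [0.288, -0.666, 0.304] pointing down, gripper open.
Joint ranges: [-2.69, 2.69], [-0.47, 2.24], [-1.27, 1.36], [0.19, 2.51], [-1.53, 4.68], [0.08, 2.07], [-3.09, 3.09]. Speed limits (rad/s): [2.57, 2.57, 3.14, 3.14, 3.14, 3.14, 3.14].

### API

Orientations are given as a unit quaternion [w, x, y, z].
In Python, from plant import bot, optics gives the robot as it stands.
- The arm moves only by the shell command python3 -m creep 'ROWS' [FORCE]. ROWS is JSON, a list that holds one entry, the list of rows, each a list of 7 numbers: the shift along the tool's x, y, z in cm, then the turn, a rotation vector about the tool's x, y, z in degrees, then the finger opening in cm, from 0 to 8.54. A call has exactly 8 rows; each row shifts and turns the commanded pose from where the row before left it, along the tool's axes as they then stand; what a row does not reach is not made up. A row lasts 1/10 s, in which the tool goes at most 50 mm and 8.59 degrees, less where a joint would pass 70% of its speed; a pose out of reach is approached as far as the arm can. A call is refused whole if a number of a shift passes 5 or a number of a turn 8.59, either way. A call with a gripper value outside its range is refused whole. The fingers move at their own pace and stop on an object; FORCE is the grip in N (left out, the last holds). Time passes only in rows, so rows that do not move let the fingers close, or fill a call up. It gives the time, the measured TCP pose, the force, the opening and the grip force at its end, in the units of the state.
- bot.observe(): the state, without advancing time (a new reading comes with each control period).
- optics.get_image(name): name is "scene" or "top"; returns (picture, depth): 384x512x3 uint8, blue, green, red; 384x512 float32, m along the optical axis (not along the pixel's ray), 0 where there is no reading.
- optics.camera_info(name): a dict with "vfov" (degrees; the focal length in pixels is half the picture's height over the tangent of half this angle, whatever the lens; pixels are square), "cx", "cy" (the principal point, pixels), "k1" (the pictures are not rectified: a ray, as slopes to the right and down, at radius r is drawn at 1 + k1 r^2 times it, then the intrinsics apply), "eye" and "orientation" of the camera in the world. Camera axes: x right, y down, z forward; pixel columns grow to the right and rows downward; lengths in m; the calibration is good to about 2 mm. A picture is of the moment at which its call begins. camera_info takes no time and is no camera call.
- bot.close_job(): hands the job in; it is judged then, once.
Trained networks look in the newest picture that a camera, given by its name, has taken for a name from the list of things; names that differ only in an ending like _2 or _b are one class to them, and where a whole thing is asked for, a point or a joint stands for the part that bears it (a point fixed in the world has none). Each returns a list of dicts, best first, with "score" (0 to 1); they miss things now and then, are a little off and sometimes report something else, mostly with a low value. They report only what shows in the picture. A call takes as long as a camera call. They do not tell look-alikes from the thing itself.
- optics.recognise(camera, name): "extent" ([left, top, width, height] in pixels, round what is visible of it).
- optics.masks_of(camera, name): "pixels" (384x512 bool, what is visible of it) and "extent" ([left, top, width, height] in pixels, round what is visible of it).
The state is a dict: "time_s": time; "q": joint angles; "dq": joint speeds; "joint_torque": joint torques, N m; "tcp_pos": TCP position; "tcp_rot": TCP orientation; "wrist_force": force on the tool from outside, world axes, zero at the start; "torque": the same for the moment, N m; "opening": finger opening in m; "grasp_force": force on a finger pad.
Only numpy, scipy, OpenCV 4.12 (cv2) and the standard library are available. Lean on these libraries where they do the work, as an engineer would, in place of code of your own. Each camera call takes 0.05 s, during which the arm holds its last target. There are 200 camera calls.

## Working session

There is one attempt and no reset: what is moved stays moved. The work goes in short steps, Python scripts to look and compute and a shell command to move; the robot and the scene stay as the last step left them, time stands still between calls to the robot, and variables do not carry over. Pictures are saved under pics/ and viewed, at most 10 in all, crops included, and the job is handed in when it is done.

```bash
ls; mkdir -p pics; cat > h.py <<'E'
import numpy as np,cv2
from scipy.spatial.transform import Rotation as R
from plant import bot,optics
def cam(n):
    i=optics.camera_info(n); f=192/np.tan(np.radians(i['vfov'])/2)
    q=i['orientation']; return i,f,R.from_quat([q[1],q[2],q[3],q[0]]).as_matrix(),np.array(i['eye'])
def cloud(n,d):
    i,f,M,e=cam(n); v,u=np.mgrid[0:384,0:512]
    K=np.array([[f,0,i['cx']],[0,f,i['cy']],[0,0,1.]])
    p=cv2.undistortPoints(np.stack([u,v],-1).reshape(-1,1,2).astype(float),K,np.array([i['k1'],0,0,0.])).reshape(384,512,2)
    return np.dstack([p*d[...,None],d])@M.T+e
def st():
    s=bot.observe(); q=s['tcp_rot']; return s,np.array(s['tcp_pos']),R.from_quat([q[1],q[2],q[3],q[0]])
E
python3 - <<'E'
from h import *
for n in('scene','top'):
    im,d=optics.get_image(n); cv2.imwrite(f'pics/{n}0.png',im); np.save(n+'.npy',d)
    print(n,{k:np.round(v,3) for k,v in optics.camera_info(n).items()})
    P=cloud(n,d)
    for o in('camera','cap','rack','chisel','chisel_narrow','stone','tin'):
        for r in optics.masks_of(n,o)[:4]:
            m=r['pixels']&(d>0)
            if m.sum(): print(o,round(r['score'],2),r['extent'],np.round(np.median(P[m],0),3),np.round(np.percentile(P[m][:,2],98),3))
s,p,r=st();print(p,r.as_matrix().round(3),s['time_s'],s['opening'])
E
```

```text
pics
scene {'vfov': np.float64(48.817), 'cx': np.float64(260.422), 'cy': np.float64(191.759), 'k1': np.float64(0.049), 'eye': array([ 0.981, -0.585,  0.706]), 'orientation': array([-0.387,  0.875,  0.267, -0.116])}
camera 0.93 [111.5, 227.9, 98.5, 101.9] [ 0.551 -0.274  0.014] 0.07
cap 0.93 [167.9, 219.8, 23.4, 19.3] [ 0.538 -0.21   0.1  ] 0.103
cap 0.73 [113.2, 227.3, 100.9, 101.8] [ 0.551 -0.274  0.014] 0.07
cap 0.49 [197.3, 211.0, 10.9, 10.7] [ 0.493 -0.096  0.012] 0.015
cap 0.49 [216.7, 276.2, 15.7, 13.8] [ 0.649 -0.211  0.012] 0.015
rack 0.83 [279.1, 117.1, 68.3, 74.1] [0.618 0.166 0.082] 0.099
chisel 0.58 [289.7, 106.4, 12.0, 46.6] [0.6   0.138 0.163] 0.207
chisel_narrow 0.66 [308.1, 94.0, 16.6, 42.8] [0.606 0.212 0.163] 0.207
tin 0.62 [312.3, 238.6, 33.4, 33.4] [ 0.788 -0.047  0.034] 0.037
top {'vfov': np.float64(53.829), 'cx': np.float64(258.173), 'cy': np.float64(192.857), 'k1': np.float64(-0.027), 'eye': array([0.41 , 0.007, 0.863]), 'orientation': array([ 0.071, -0.693,  0.714, -0.073])}
camera 0.98 [328.1, 185.2, 94.9, 50.1] [ 0.536 -0.27   0.014] 0.067
cap 0.71 [346.5, 198.9, 20.3, 20.4] [ 0.532 -0.203  0.1  ] 0.103
cap 0.68 [338.5, 159.0, 13.4, 9.6] [ 0.646 -0.206  0.012] 0.016
cap 0.64 [300.4, 226.7, 7.6, 13.8] [ 0.491 -0.092  0.013] 0.016
rack 0.86 [97.7, 165.3, 111.0, 38.3] [0.589 0.206 0.097] 0.101
rack 0.46 [127.9, 158.1, 29.8, 26.7] [0.596 0.215 0.192] 0.209
chisel 0.59 [169.7, 162.7, 24.7, 24.2] [0.589 0.142 0.189] 0.208
chisel_narrow 0.9 [129.3, 160.3, 30.3, 26.9] [0.596 0.217 0.181] 0.209
stone 0.74 [223.0, 265.8, 67.2, 32.9] [0.388 0.014 0.026] 0.03
tin 0.73 [259.9, 94.4, 24.9, 29.3] [ 0.778 -0.035  0.034] 0.037
[ 0.28754778 -0.6655703   0.30393323] [[ 0.918  0.397  0.   ]
 [ 0.397 -0.918 -0.   ]
 [-0.     0.    -1.   ]] 0.8 0.08530223609946053
```

```bash
python3 - <<'E'
import cv2
import numpy as np
a=cv2.imread('pics/scene0.png');b=cv2.imread('pics/top0.png')
a=cv2.resize(a[80:340,90:370],None,fx=1.42,fy=1.42);b=cv2.resize(b[80:300,80:440],(398,243))
o=np.zeros((max(len(a),len(b)),800,3),np.uint8);o[:len(a),:a.shape[1]]=a;o[:len(b),400:400+b.shape[1]]=b
cv2.imwrite('pics/both.png',o)
E
```

```text
(no output)
```

View pics/both.png

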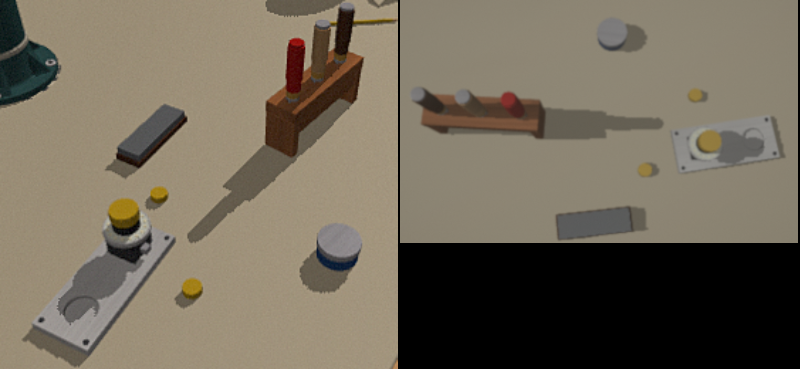

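View pics/top0.png

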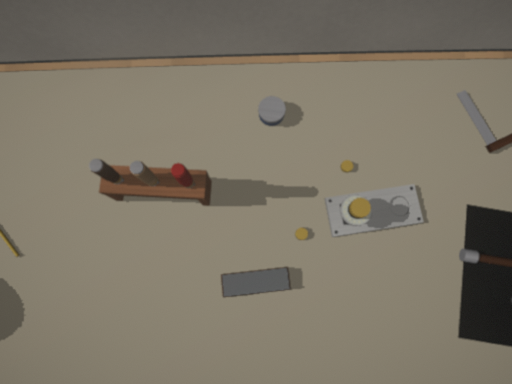

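The picture shows the plate (top view about 328–422, 186–236) with the large yellow cap on the lens at (360,209) and the recess at (400,205). The two small caps at (347,166) and (302,234) are look-alikes. The red chisel is at the camera-side end of the rack, at (181,175). Next I fit the poses.

```bash
cat > fit.py <<'E'
from h import *
def rect(p):
    c,s,a=cv2.minAreaRect((p[:,:2]*1000).astype(np.float32)); return np.round(c,1),np.round(s,1),round(a,2)
def circ(p):
    (c,r)=cv2.minEnclosingCircle((p[:,:2]*1000).astype(np.float32)); return np.round(c,1),round(r,1),len(p)
def sel(P,lo,hi): return (P>np.array(lo)).all(-1)&(P<np.array(hi)).all(-1)
def big(m):
    n,l,s,_=cv2.connectedComponentsWithStats(m.astype(np.uint8)); return l==1+np.argmax(s[1:,4])
E
python3 - <<'E'
from fit import *
for n in('scene','top'):
    d=np.load(n+'.npy');P=cloud(n,d);im=cv2.imread(f'pics/{n}0.png').astype(int)
    z0=np.median(P[sel(P,(.45,-.05,-.02),(.6,.05,.02))][:,2])
    print(n,'bench z',z0.round(4))
    m=optics and sel(P,(.45,-.40,.0105+z0),(.63,-.13,.0175+z0)); m=big(cv2.morphologyEx(m.astype(np.uint8),cv2.MORPH_OPEN,np.ones((3,3)))); print('plate',rect(P[m]))
    m=sel(P,(.45,-.40,.004+z0),(.63,-.13,.0095+z0)); v,u=np.nonzero(m); 
    e=cv2.erode(cv2.morphologyEx(sel(P,(.45,-.40,.0105+z0),(.63,-.13,.0175+z0)).astype(np.uint8),cv2.MORPH_CLOSE,np.ones((25,25))),np.ones((7,7)))
    m=big(m&(e>0)); print('recess',circ(P[m]),P[m].mean(0).round(4))
    m=sel(P,(.48,-.26,.095+z0),(.6,-.15,.106+z0))&(im[...,2]-im[...,0]>60); m=big(m);print('cap',circ(P[m]),P[m].mean(0).round(4))
    m=sel(P,(.5,.05,.092),(.7,.36,.102)); m=big(m);print('rack',rect(P[m]))
    for z in((.2,.212),(.13,.195)):
        m=sel(P,(.5,.08,z[0]),(.7,.19,z[1]));print('chis',z,circ(P[m]),P[m].mean(0).round(4),rect(P[m]))
E
```

```text
scene bench z 0.0006
plate (array([ 540.3, -260.7]), array([ 93.5, 211.2]), 7.04)
recess (array([ 544.4, -319.9]), 22.1, 344) [ 0.5439 -0.3194  0.0073]
cap (array([ 533.5, -206.3]), 21.6, 277) [ 0.5344 -0.2075  0.1005]
rack (array([601.5, 220.3]), array([224.3,  62.3]), 85.1)
chis (0.2, 0.212) (array([596.1, 145.1]), 12.6, 73) [0.5965 0.1438 0.2052] (array([596.6, 145.7]), array([23.7, 22.7]), 64.64)
chis (0.13, 0.195) (array([596.5, 144.1]), 14.2, 280) [0.5995 0.138  0.1641] (array([598.9, 140. ]), array([27.7, 16.4]), 30.37)
top bench z 0.0006
plate (array([ 540.1, -260.9]), array([ 90.5, 210.6]), 7.2)
recess (array([ 548.1, -321. ]), 22.9, 274) [ 0.548  -0.3213  0.0073]
cap (array([ 532.6, -205.8]), 20.2, 284) [ 0.5318 -0.205   0.1002]
rack (array([601.4, 222.8]), array([222.6,  61.1]), 85.17)
chis (0.2, 0.212) (array([594.7, 146.4]), 12.8, 158) [0.5937 0.1462 0.2061] (array([593.8, 146.7]), array([24.3, 23.2]), 88.36)
chis (0.13, 0.195) (array([594. , 146.2]), 13.9, 134) [0.5865 0.1405 0.1669] (array([588.9, 142.1]), array([13.1, 27.8]), 39.48)
```

```bash
python3 -m creep '[[[0,0,0,0,0,-8.5,6],[0,0,0,0,0,-8.5,6],[0,0,0,0,0,-8.5,6],[0,0,0,0,0,-8.5,6],[0,0,0,0,0,-8.5,6],[0,0,0,0,0,-8.5,6],[0,0,0,0,0,-8.5,6],[0,0,0,0,0,-8.5,6]]]' 30
python3 -m creep '[[[0,0,0,0,0,-5.7,6],[3,2.1,0,0,0,0,6],[3,2.1,0,0,0,0,6],[3,2.1,0,0,0,0,6],[3,2.1,0,0,0,0,6],[3,2.1,0,0,0,0,6],[3,2.1,0,0,0,0,6],[3,2.1,0,0,0,0,6]]]'
cat > go.py <<'E'
import sys
from h import *
# target tcp x y z (mm), yaw of tool x (deg) -> remaining in tool axes cm / deg
t=np.array([float(a) for a in sys.argv[1:4]])/1000; s,p,r=st()
M=r.as_matrix(); yaw=float(sys.argv[4])
T=np.array([[np.cos(np.radians(yaw)),np.sin(np.radians(yaw)),0],[np.sin(np.radians(yaw)),-np.cos(np.radians(yaw)),0],[0,0,-1]]).T
T=np.column_stack([[np.cos(np.radians(yaw)),np.sin(np.radians(yaw)),0],[np.sin(np.radians(yaw)),-np.cos(np.radians(yaw)),0],[0,0,-1]])
print('pos',p.round(4),'shift cm',(M.T@(t-p)*100).round(2),'turn',np.degrees(R.from_matrix(M.T@T).as_rotvec()).round(2),'t',round(s['time_s'],2),'open',round(s['opening'],4),'gf',np.round(s['grasp_force'],1),'wf',np.round(s['wrist_force'],1),'q7',np.round(s['q'],2))
E
sed -i '7d' go.py; sed -n 5,9p go.py
python3 go.py 533.2 -206.1 163 97.1
```

```text
time_s: 1.6
tcp_pos: [0.2874, -0.6656, 0.3039]
tcp_rot: [-0.0, 0.697, 0.718, -0.0]
wrist_force: [0.6, 0.7, -0.7]
opening: 0.06
grasp_force: 0.0
time_s: 2.4
tcp_pos: [0.4081, -0.4379, 0.3041]
tcp_rot: [0.0, 0.662, 0.749, -0.0]
wrist_force: [-0.1, 0.6, -0.2]
opening: 0.06
grasp_force: 0.0
M=r.as_matrix(); yaw=float(sys.argv[4])
T=np.array([[np.cos(np.radians(yaw)),np.sin(np.radians(yaw)),0],[np.sin(np.radians(yaw)),-np.cos(np.radians(yaw)),0],[0,0,-1]]).T
print('pos',p.round(4),'shift cm',(M.T@(t-p)*100).round(2),'turn',np.degrees(R.from_matrix(M.T@T).as_rotvec()).round(2),'t',round(s['time_s'],2),'open',round(s['opening'],4),'gf',np.round(s['grasp_force'],1),'wf',np.round(s['wrist_force'],1),'q7',np.round(s['q'],2))
pos [ 0.4081 -0.4379  0.3041] shift cm [21.48 15.26 14.11] turn [ 0.01  0.03 -0.05] t 2.4 open 0.06 gf 0.0 wf [-0.1  0.6 -0.2] q7 [ 0.98  0.45 -0.33  1.89  0.19  0.83  0.68]
```

```bash
python3 -m creep '[[[3.5,2.5,0,0,0,0,6],[3.5,2.5,0,0,0,0,6],[3.5,2.5,0,0,0,0,6],[3.5,2.5,0,0,0,0,6],[3.5,2.5,0,0,0,0,6],[3.5,2.5,3,0,0,0,6],[0,0,4,0,0,0,6],[0,0,0,0,0,0,6]]]' >/dev/null
python3 go.py 533.2 -206.1 163 97.1
python3 - <<'E'
from fit import *
for n in('scene','top'):
    im,d=optics.get_image(n); cv2.imwrite(f'pics/{n}1.png',im)
a=cv2.imread('pics/scene1.png')[130:300,90:290];b=cv2.imread('pics/top1.png')[110:280,270:450]
cv2.imwrite('pics/c1.png',np.hstack([cv2.resize(a,None,fx=2.1,fy=2.1),cv2.resize(b,None,fx=2.1,fy=2.1)]))
E
```

```text
pos [ 0.5273 -0.2117  0.2315] shift cm [0.46 0.71 6.84] turn [-0.49 -0.24  0.17] t 3.2 open 0.0601 gf 0.0 wf [-0.5 -0.8  0.4] q7 [ 0.55  0.51 -0.33  2.01  0.26  0.67  0.17]
```

View pics/c1.png

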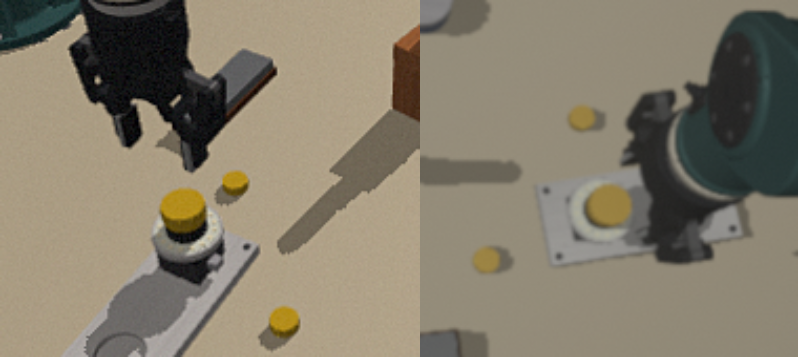

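The gripper hangs above the cap. The tips are near (130,140) and (195,165) in the left crop, and the cap is at (183,205). I'll check the tip positions with depth, then descend.

```bash
python3 -m creep '[[[0.4,0.7,2,0,0,0,6],[0,0,0,0,0,0,6],[0,0,0,0,0,0,6],[0,0,0,0,0,0,6],[0,0,0,0,0,0,6],[0,0,0,0,0,0,6],[0,0,0,0,0,0,6],[0,0,0,0,0,0,6]]]' >/dev/null
python3 go.py 533.2 -206.1 163 97.1
python3 - <<'E'
from fit import *
im,d=optics.get_image('scene');P=cloud('scene',d);s,p,r=st()
m=sel(P,(.45,-.3,.115),(.62,-.12,.2));Q=(P[m]-p)@r.as_matrix()*1000
for sg in(-1,1):
    q=Q[Q[:,1]*sg>0]
    if len(q): print(sg,len(q),np.percentile(q,[1,50,99],axis=0).round(1).tolist())
    t=q[q[:,2]>np.percentile(q[:,2],99)-8];print(np.percentile(t,[2,98],axis=0).round(1).tolist())
E
```

```text
pos [ 0.5361 -0.2092  0.2154] shift cm [ 0.34 -0.25  5.24] turn [ 0.    0.01 -0.03] t 4.1 open 0.0598 gf 0.0 wf [ 0.2 -0.9 -0.3] q7 [ 0.53  0.54 -0.32  2.01  0.28  0.63  0.15]
-1 266 [[-12.3, -57.3, 15.6], [-4.5, -31.2, 38.1], [12.1, -28.7, 65.4]]
[[-9.9, -39.2, 57.5], [11.0, -29.1, 66.2]]
1 215 [[-12.3, 29.7, 15.5], [-7.0, 39.1, 38.0], [8.0, 61.0, 63.7]]
[[-10.5, 30.6, 55.9], [6.8, 42.6, 66.1]]
```

```bash
python3 -m creep '[[[0.35,-0.25,0.8,0,0,0,6],[0,0,1,0,0,0,6],[0,0,1,0,0,0,6],[0,0,1,0,0,0,6],[0,0,0.8,0,0,0,6],[0,0,0.6,0,0,0,6],[0,0,0,0,0,0,6],[0,0,0,0,0,0,6]]]' >/dev/null
python3 go.py 533.2 -206.1 163 97.1
```

```text
pos [ 0.5333 -0.206   0.1632] shift cm [-0.01 -0.01  0.02] turn [ 0.   -0.   -0.03] t 4.95 open 0.0601 gf 0.0 wf [ 0.5 -0.2  0.5] q7 [ 0.49  0.61 -0.28  2.04  0.32  0.53  0.1 ]
```

Close gently.

```bash
python3 -m creep '[[[0,0,0,0,0,0,5.2],[0,0,0,0,0,0,4.8],[0,0,0,0,0,0,4.5],[0,0,0,0,0,0,4.3],[0,0,0,0,0,0,4.1],[0,0,0,0,0,0,3.8],[0,0,0,0,0,0,3.5],[0,0,0,0,0,0,3.5]]]' 25
python3 go.py 533.2 -206.1 163 97.1
```

```text
time_s: 5.75
tcp_pos: [0.5333, -0.206, 0.1638]
tcp_rot: [0.0, 0.662, 0.749, -0.0]
wrist_force: [-2.0, 0.5, 5.4]
opening: 0.0395
grasp_force: 24.9
pos [ 0.5333 -0.206   0.1638] shift cm [-0.01 -0.01  0.08] turn [ 0.01  0.02 -0.04] t 5.75 open 0.0395 gf 24.9 wf [-2.   0.5  5.4] q7 [ 0.49  0.61 -0.28  2.04  0.32  0.53  0.1 ]
```

```bash
python3 -m creep '[[[0,0,-0.3,0,0,0,3.5],[0,0,-0.5,0,0,0,3.5],[0,0,-0.7,0,0,0,3.5],[0,0,-0.8,0,0,0,3.5],[0,0,-0.8,0,0,0,3.5],[0,0,-0.8,0,0,0,3.5],[0,0,-0.6,0,0,0,3.5],[0,0,0,0,0,0,3.5]]]'
python3 go.py 547.6 -320.3 88 97.1
python3 - <<'E'
from fit import *
im,d=optics.get_image('scene');P=cloud('scene',d);s,p,r=st();im_=im.astype(int)
m=sel(P,(.48,-.3,.09),(.6,-.12,.18))&(im_[...,2]-im_[...,0]>50);m=big(m)
Q=(P[m]-p)@r.as_matrix()*1000;print(len(Q),np.percentile(Q,[2,50,98],axis=0).round(1).tolist(),np.percentile(P[m],[2,50,98],axis=0).round(4).tolist())
cv2.imwrite('pics/c2.png',cv2.resize(im[130:330,90:290],None,fx=2.8,fy=2.8))
E
```

```text
time_s: 6.55
tcp_pos: [0.5337, -0.2061, 0.2095]
tcp_rot: [0.001, 0.662, 0.749, 0.0]
wrist_force: [-0.6, 0.2, -0.7]
opening: 0.0396
grasp_force: 25.2
pos [ 0.5337 -0.2061  0.2095] shift cm [-11.49  -0.05  12.16] turn [ 0.11  0.05 -0.04] t 6.55 open 0.0396 gf 25.2 wf [-0.6  0.2 -0.7] q7 [ 0.52  0.54 -0.32  2.02  0.28  0.62  0.14]
297 [[-20.9, -19.5, 60.9], [-10.2, -0.3, 63.2], [15.2, 18.5, 78.0]] [[0.5148, -0.2268, 0.1309], [0.5344, -0.2154, 0.1457], [0.553, -0.1924, 0.1479]]
```

View pics/c2.png

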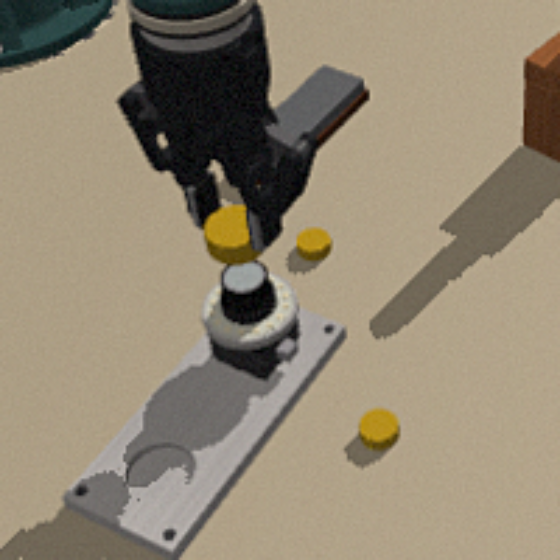

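The cap is off the lens and level in the fingers, at (232,235). The bare lens is at (245,278) and the recess at (160,468). I'll move over the recess and refine the lens position meanwhile.

```bash
python3 -m creep '[[[-2,0,0,0,0,0,3.5],[-2.5,0,0,0,0,0,3.5],[-2.5,0,0.5,0,0,0,3.5],[-2.5,0,1.5,0,0,0,3.5],[-1.5,-0.1,2.5,0,0,0,3.5],[-0.5,0,2.5,0,0,0,3.5],[0,0,1.5,0,0,0,3.5],[0,0,0,0,0,0,3.5]]]' >/dev/null
python3 go.py 547.6 -320.3 88 97.1
python3 - <<'E'
from fit import *
for n in('scene','top'):
    im,d=optics.get_image(n);P=cloud(n,d)
    m=sel(P,(.49,-.25,.091),(.58,-.16,.101)); 
    if m.sum(): m=big(m);print(n,'lens',circ(P[m]),P[m].mean(0).round(4))
    m=sel(P,(.45,-.4,.06),(.6,-.27,.16))&(im[...,2].astype(int)-im[...,0]>50)
    if m.sum(): m=big(m); print('cap',P[m].mean(0).round(4),np.percentile(P[m],[2,98],axis=0).round(4).tolist(),m.sum())
    m=cv2.morphologyEx(sel(P,(.45,-.40,.0111),(.63,-.13,.0175)).astype(np.uint8),cv2.MORPH_OPEN,np.ones((3,3)));print('plate',rect(P[big(m)]))
    e=cv2.erode(cv2.morphologyEx(m,cv2.MORPH_CLOSE,np.ones((25,25))),np.ones((7,7)))
    m=sel(P,(.45,-.40,.004),(.63,-.13,.0098))&(e>0)
    if m.sum(): print('recess',circ(P[big(m)]))
cv2.imwrite('pics/c3.png',im)
E
```

```text
pos [ 0.5448 -0.3191  0.1207] shift cm [-0.17  0.28  3.27] turn [-0.25 -0.19 -0.01] t 7.4 open 0.0396 gf 25.3 wf [ 0.5  0.2 -0. ] q7 [ 0.64  0.73 -0.27  1.92  0.34  0.54  0.27]
scene lens (array([ 533.2, -206.7]), 17.4, 191) [ 0.5345 -0.2073  0.0957]
cap [ 0.5683 -0.3316  0.1125] [[0.5654, -0.3335, 0.1044], [0.5702, -0.3287, 0.1182]] 3
plate (array([ 540.7, -260.9]), array([ 91.8, 211. ]), 6.25)
recess (array([ 544.6, -320.6]), 21.9, 223)
top lens (array([ 532.5, -205.4]), 16.4, 196) [ 0.5324 -0.2051  0.0956]
cap [ 0.5291 -0.3163  0.0721] [[0.5242, -0.3216, 0.0604], [0.5331, -0.3107, 0.0902]] 5
plate (array([ 543. , -285.2]), array([ 90.1, 110.1]), 7.01)
recess (array([ 549.3, -315.1]), 20.8, 75)
```

```bash
python3 -m creep '[[[-0.1,0.2,0.5,0,0,0,3.5],[0,0,0.6,0,0,0,3.5],[0,0,0.4,0,0,0,3.5],[0,0,0.2,0,0,0,3.5],[0,0,0,0,0,0,3.5],[0,0,0,0,0,0,3.5],[0,0,0,0,0,0,3.5],[0,0,0,0,0,0,3.5]]]' >/dev/null
python3 go.py 547.5 -320.3 88 97.1
```

```text
pos [ 0.5485 -0.321   0.1064] shift cm [ 0.09 -0.09  1.84] turn [ 0.01  0.01 -0.04] t 8.3 open 0.0395 gf 25.3 wf [ 0.2 -0.8 -0.2] q7 [ 0.63  0.75 -0.25  1.92  0.35  0.52  0.26]
```

```bash
python3 -m creep '[[[0.1,-0.1,0.3,0,0,0,3.5],[0,0,0.3,0,0,0,3.5],[0,0,0.2,0,0,0,3.5],[0,0,0.2,0,0,0,3.5],[0,0,0.2,0,0,0,3.5],[0,0,0.2,0,0,0,3.5],[0,0,0,0,0,0,3.5],[0,0,0,0,0,0,3.5]]]'
python3 go.py 547.5 -320.3 88 97.1
```

```text
time_s: 9.1
tcp_pos: [0.5473, -0.3201, 0.0922]
tcp_rot: [-0.0, 0.662, 0.749, -0.0]
wrist_force: [0.3, 0.9, -0.4]
opening: 0.0393
grasp_force: 25.3
pos [ 0.5473 -0.3201  0.0922] shift cm [-0.02  0.01  0.42] turn [-0.   -0.   -0.03] t 9.1 open 0.0393 gf 25.3 wf [ 0.3  0.9 -0.4] q7 [ 0.62  0.77 -0.24  1.92  0.36  0.49  0.25]
```

```bash
python3 -m creep '[[[0,0,0.1,0,0,0,3.5],[0,0,0.1,0,0,0,3.5],[0,0,0.1,0,0,0,3.5],[0,0,0.1,0,0,0,3.5],[0,0,0,0,0,0,3.5],[0,0,0,0,0,0,3.5],[0,0,0,0,0,0,3.5],[0,0,0,0,0,0,3.5]]]'
python3 go.py 547.5 -320.3 88 97.1
```

```text
time_s: 9.9
tcp_pos: [0.5474, -0.3201, 0.0888]
tcp_rot: [0.0, 0.662, 0.749, -0.0]
wrist_force: [-1.3, -1.0, 5.3]
opening: 0.0393
grasp_force: 25.7
pos [ 0.5474 -0.3201  0.0888] shift cm [-0.02  0.01  0.08] turn [-0.    0.01 -0.04] t 9.9 open 0.0393 gf 25.7 wf [-1.3 -1.   5.3] q7 [ 0.62  0.78 -0.24  1.92  0.37  0.49  0.25]
```

Floor contact at 5 N, where expected. Release slowly and retreat.

```bash
python3 -m creep '[[[0,0,0,0,0,0,4.0],[0,0,0,0,0,0,4.2],[0,0,0,0,0,0,4.5],[0,0,0,0,0,0,5],[0,0,0,0,0,0,5.5],[0,0,0,0,0,0,5.5],[0,0,0,0,0,0,5.5],[0,0,0,0,0,0,5.5]]]'
python3 -m creep '[[[0,0,-0.3,0,0,0,5.5],[0,0,-1,0,0,0,5.5],[0,0,-2,0,0,0,6],[0,0,-4,0,0,0,7],[0,0,-4.5,0,0,0,8],[0,0,-4.5,0,0,0,8],[0,0,-4.5,0,0,0,8],[0,0,-1,0,0,0,8]]]'
python3 - <<'E'
from fit import *
for n in('scene','top'):
    im,d=optics.get_image(n);P=cloud(n,d)
    m=sel(P,(.49,-.37,.016),(.6,-.27,.035))&(im[...,2].astype(int)-im[...,0]>50)
    if m.sum(): m=big(m); t=m&(P[...,2]>.0225);print('cap',circ(P[t]),P[t].mean(0).round(4),P[m][:,2].max())
    if n=='scene': cv2.imwrite('pics/c4.png',cv2.resize(im[180:350,90:290],None,fx=2.8,fy=2.8))
E
```

```text
time_s: 10.7
tcp_pos: [0.5474, -0.3201, 0.0883]
tcp_rot: [0.0, 0.662, 0.749, 0.0]
wrist_force: [-0.1, -0.7, -0.3]
opening: 0.0549
grasp_force: 0.0
time_s: 11.5
tcp_pos: [0.55, -0.3208, 0.3134]
tcp_rot: [0.006, 0.662, 0.749, 0.001]
wrist_force: [1.2, -0.7, 0.1]
opening: 0.08
grasp_force: 0.0
cap (array([ 547.1, -321.2]), 21.2, 321) [ 0.5476 -0.3219  0.0251] 0.02787745332488778
cap (array([ 547.4, -319.2]), 20.6, 233) [ 0.5467 -0.3192  0.0253] 0.02932885297634169
```

View pics/c4.png

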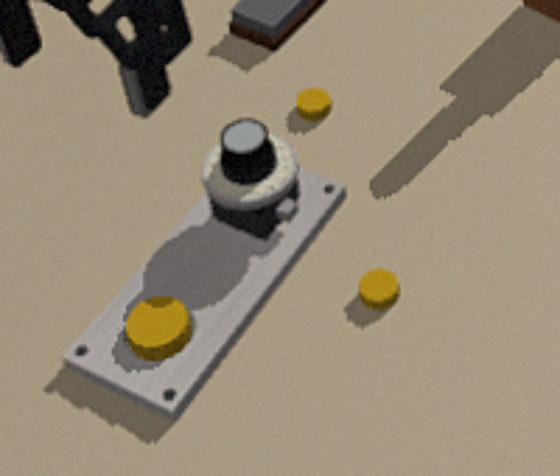

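```bash
python3 go.py 595.2 146.3 300 85.1
```

```text
pos [ 0.5483 -0.3204  0.3096] shift cm [45.75 10.38  0.84] turn [ 0.29  0.18 11.96] t 11.6 open 0.0801 gf 0.0 wf [ 0.2 -0.2 -0.4] q7 [ 0.72  0.49 -0.37  1.81  0.23  0.88  0.37]
```

The cap sits level in the recess at (158,327), its top at z = 25 mm, which is home. On to the red chisel.

```bash
python3 -m creep '[[[4,0.9,0,0,0,0,8],[4.2,1,0,0,0,0,8],[4.2,1,0,0,0,0,8],[4.2,1,0,0,0,0,8],[4.2,1,0,0,0,0,8],[4.2,1,0,0,0,0,8],[4.2,1,0,0,0,0,8],[4.2,1,0,0,0,0,8]]]' >/dev/null
python3 -m creep '[[[4,0.9,0,0,0,0,8],[4,0.9,0,0,0,0,8],[3.5,0.8,0,0,0,0,8],[0.7,0.3,0,0,0,0,8],[0,0,0,0,0,6,8],[0,0,0,0,0,6,8],[0,0,0,0,0,0,8],[0,0,0,0,0,0,8]]]' >/dev/null
python3 go.py 595.2 146.3 221 85.1
```

```text
pos [0.5979 0.1446 0.3051] shift cm [ 0.16 -0.26  8.41] turn [-0.12  0.09  0.04] t 13.2 open 0.0798 gf 0.0 wf [-0.5  0.1 -0.1] q7 [-0.04  0.47 -0.37  1.85  0.22  0.86 -0.61]
```

```bash
python3 -m creep '[[[0.15,-0.25,1,0,0,0,8],[0,0,1.5,0,0,0,8],[0,0,1.5,0,0,0,8],[0,0,1.5,0,0,0,8],[0,0,1.5,0,0,0,8],[0,0,1,0,0,0,8],[0,0,0.5,0,0,0,8],[0,0,0,0,0,0,8]]]' >/dev/null
python3 go.py 595.2 146.3 219 85.1
python3 - <<'E'
from fit import *
im,d=optics.get_image('scene');cv2.imwrite('pics/c5.png',cv2.resize(im[60:220,220:400],None,fx=3,fy=3))
P=cloud('scene',d);s,p,r=st()
m=sel(P,(.55,.1,.11),(.65,.18,.21))&(im[...,2].astype(int)-im[...,1]>70)
if m.sum(): print(m.sum(),np.percentile((P[m]-p)@r.as_matrix()*1000,[2,50,98],axis=0).round(1).tolist())
E
```

```text
pos [0.5958 0.1474 0.2204] shift cm [-0.12 -0.05  0.14] turn [-0.08  0.03 -0.02] t 14.0 open 0.0803 gf 0.0 wf [-0.4  0.4  0. ] q7 [-0.08  0.57 -0.33  1.92  0.28  0.69 -0.67]
178 [[-15.5, -10.1, 13.9], [-10.7, 2.2, 36.2], [6.1, 11.4, 102.2]]
```

View pics/c5.png

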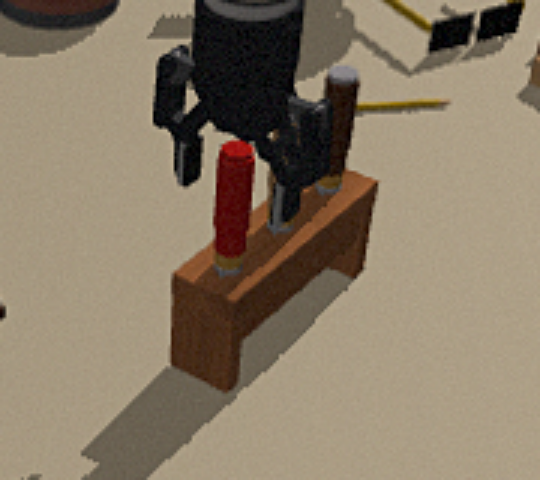

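The red handle at (233,200) stands between the fingers and the pale one is clear behind them. Small correction, then close.

```bash
python3 -m creep '[[[-0.12,-0.05,0.1,0,0,0,6.5],[0,0,0,0,0,0,5],[0,0,0,0,0,0,4],[0,0,0,0,0,0,3.5],[0,0,0,0,0,0,3.1],[0,0,0,0,0,0,2.8],[0,0,0,0,0,0,2.4],[0,0,0,0,0,0,2]]]' 60 >/dev/null
python3 -m creep '[[[0,0,0,0,0,0,2],[0,0,0,0,0,0,2],[0,0,0,0,0,0,2],[0,0,0,0,0,0,2],[0,0,-0.2,0,0,0,2],[0,0,-0.3,0,0,0,2],[0,0,-0.5,0,0,0,2],[0,0,0,0,0,0,2]]]'
python3 go.py 595.2 146.3 320 85.1
```

```text
time_s: 15.65
tcp_pos: [0.5958, 0.1464, 0.2307]
tcp_rot: [0.0, 0.737, 0.676, 0.0]
wrist_force: [0.1, -0.3, -2.1]
opening: 0.0264
grasp_force: 59.0
pos [0.5958 0.1464 0.2307] shift cm [-0.01 -0.05 -8.93] turn [ 0.05 -0.02 -0.04] t 15.65 open 0.0264 gf 59.0 wf [ 0.1 -0.3 -2.1] q7 [-0.08  0.56 -0.34  1.91  0.27  0.71 -0.66]
```

```bash
python3 -m creep '[[[0,0,-0.5,0,0,0,2],[0,0,-1,0,0,0,2],[0,0,-1.3,0,0,0,2],[0,0,-1.5,0,0,0,2],[0,0,-1.5,0,0,0,2],[0,0,-1.5,0,0,0,2],[0,0,-1,0,0,0,2],[0,0,-0.5,0,0,0,2]]]'
python3 -m creep '[[[0,0,-0.5,0,0,0,2],[0,0,-1,0,0,0,2],[0,0,-1.3,0,0,0,2],[0,0,-1.3,0,0,0,2],[0,0,-1.2,0,0,0,2],[0,0,-0.8,0,0,0,2],[0,0,-0.4,0,0,0,2],[0,0,0,0,0,0,2]]]'
python3 go.py 533 -206.1 370 97.1
python3 - <<'E'
from fit import *
s,p,r=st()
for n in('scene','top'):
    im,d=optics.get_image(n);P=cloud(n,d)
    if n=='scene': cv2.imwrite('pics/c6.png',cv2.resize(im[20:220,220:400],None,fx=2.8,fy=2.8))
    Q=(P-p)@r.as_matrix()*1000
    m=(abs(Q[...,0])<40)&(abs(Q[...,1])<40)&(Q[...,2]>75)&(P[...,2]>.115)
    for a in range(80,210,10):
        k=m&(Q[...,2]>=a)&(Q[...,2]<a+10)
        if k.sum(): print(n,a,k.sum(),np.percentile(Q[k],[3,50,97],axis=0)[:,:2].round(1).tolist())
    if m.sum():print('low',np.percentile(Q[m][:,2],99.5).round(1))
E
```

```text
time_s: 16.45
tcp_pos: [0.5959, 0.1465, 0.3201]
tcp_rot: [0.001, 0.737, 0.676, 0.001]
wrist_force: [-0.4, 0.3, -2.0]
opening: 0.0269
grasp_force: 59.1
time_s: 17.25
tcp_pos: [0.5956, 0.1464, 0.384]
tcp_rot: [0.0, 0.737, 0.676, 0.0]
wrist_force: [-0.5, 0.6, -2.2]
opening: 0.0266
grasp_force: 59.1
pos [0.5956 0.1464 0.384 ] shift cm [-35.66  -3.21   1.38] turn [ 6.000e-02 -1.000e-02 -1.204e+01] t 17.25 open 0.0266 gf 59.1 wf [-0.5  0.6 -2.2] q7 [-0.03  0.39 -0.39  1.78  0.17  1.01 -0.57]
scene 80 51 [[-13.8, -6.5], [-9.7, 6.9], [3.6, 12.8]]
scene 90 55 [[-12.8, -7.5], [-9.0, 5.9], [4.9, 11.9]]
scene 100 44 [[-12.3, -6.0], [-8.2, 6.5], [2.4, 11.0]]
scene 110 45 [[-11.5, -5.8], [-7.9, 5.8], [5.5, 11.0]]
scene 120 26 [[-11.3, -6.0], [-8.3, 1.4], [-1.2, 10.3]]
scene 130 26 [[-10.1, -1.8], [-3.4, 0.7], [10.9, 2.1]]
scene 140 29 [[-10.9, -0.8], [-1.9, 0.9], [10.0, 2.3]]
scene 150 23 [[-10.1, -2.2], [-3.6, 1.2], [7.1, 2.7]]
scene 160 26 [[-9.4, -2.9], [-1.4, 0.7], [9.2, 2.6]]
scene 170 27 [[-9.7, -3.8], [-1.0, 0.7], [9.9, 1.7]]
scene 180 21 [[-9.0, -2.2], [-1.8, 0.9], [7.2, 2.5]]
scene 190 20 [[-9.2, -1.7], [-2.5, 1.0], [9.4, 2.3]]
scene 200 9 [[-10.0, -3.1], [-2.6, -1.6], [5.9, 0.3]]
low 203.5
```

View pics/c6.png

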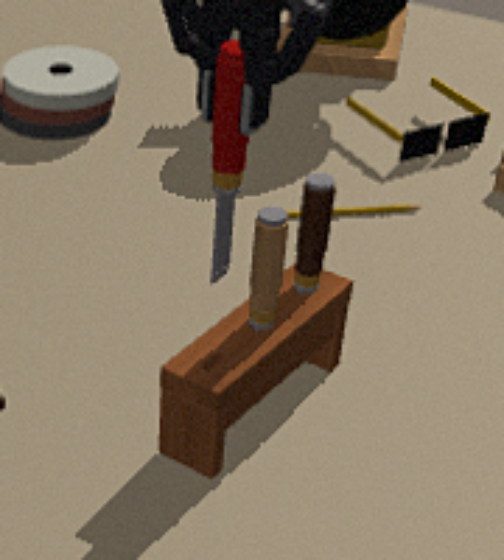

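The chisel hangs straight, out of the rack at (225,260); the other two are undisturbed. Carry it over the lens, staying high.

```bash
python3 -m creep '[[[-0.8,0,0,0,0,0,2],[-1.6,-0.2,0,0,0,0,2],[-2.4,-0.2,0,0,0,0,2],[-3,-0.3,0,0,0,0,2],[-3,-0.3,0,0,0,0,2],[-3,-0.3,0,0,0,0,2],[-3,-0.3,0,0,0,0,2],[-3,-0.3,0,0,0,0,2]]]' >/dev/null
python3 -m creep '[[[-3,-0.3,0,0,0,0,2],[-3,-0.3,0,0,0,0,2],[-3,-0.3,0,0,0,0,2],[-2.4,-0.2,0,0,0,0,2],[-1.6,-0.2,0,0,0,0,2],[-0.8,0,0,0,0,0,2],[0,0,0,0,0,-2,2],[0,0,0,0,0,-3,2]]]' >/dev/null
python3 -m creep '[[[0,0,0,0,0,-3,2],[0,0,0,0,0,-2.5,2],[0,0,0,0,0,-1.5,2],[0,0,0,0,0,0,2],[0,0,0,0,0,0,2],[0,0,0,0,0,0,2],[0,0,0,0,0,0,2],[0,0,0,0,0,0,2]]]' >/dev/null
python3 go.py 533 -206.1 349 97.1
```

```text
pos [ 0.5347 -0.1857  0.3833] shift cm [-2.01 -0.42  3.43] turn [-0.   -0.   -0.03] t 19.75 open 0.0267 gf 59.1 wf [ 0.8 -0.3 -1.7] q7 [ 0.52  0.32 -0.35  1.88  0.13  0.97  0.24]
```

```bash
python3 -m creep '[[[-0.6,-0.2,0,0,0,0,2],[-0.9,-0.2,0.4,0,0,0,2],[-0.5,0,0.6,0,0,0,2],[0,0,0.7,0,0,0,2],[0,0,0.7,0,0,0,2],[0,0,0.5,0,0,0,2],[0,0,0.4,0,0,0,2],[0,0,0.1,0,0,0,2]]]' >/dev/null
python3 -m creep '[[[0,0,0,0,0,0,2],[0,0,0,0,0,0,2],[0,0,0,0,0,0,2],[0,0,0,0,0,0,2],[0,0,0,0,0,0,2],[0,0,0,0,0,0,2],[0,0,0,0,0,0,2],[0,0,0,0,0,0,2]]]' >/dev/null
python3 go.py 533 -206.1 349 97.1
python3 - <<'E'
from fit import *
for n in('scene','top'):
    im,d=optics.get_image(n);P=cloud(n,d)
    if n=='scene': cv2.imwrite('pics/c7.png',cv2.resize(im[100:340,90:290],None,fx=2.4,fy=2.4))
    m=sel(P,(.48,-.26,.138),(.59,-.15,.20))
    for a in(.138,.15,.17,.19):
        k=m&(P[...,2]>=a)&(P[...,2]<a+.012)
        if k.sum(): print(n,a,k.sum(),np.percentile(P[k],[3,50,97],axis=0).round(4).tolist())
    k=m&(P[...,2]<.2)
    if k.sum(): print('blade',rect(P[k]),'zmin',P[k][:,2].min())
    k=sel(P,(.49,-.25,.091),(.58,-.16,.101))
    if k.sum(): print('lens',circ(P[big(k)]))
    k=sel(P,(.49,-.37,.0225),(.6,-.27,.035))&(im[...,2].astype(int)-im[...,0]>50)
    if k.sum(): print('cap',circ(P[big(k)]))
E
```

```text
pos [ 0.5332 -0.2061  0.3493] shift cm [-0.   -0.02  0.03] turn [-0.    0.   -0.03] t 21.35 open 0.0265 gf 59.1 wf [ 0.2 -0.1 -0.7] q7 [ 0.54  0.36 -0.33  1.9   0.15  0.9   0.26]
scene 0.138 11 [[0.5305, -0.2145, 0.1455], [0.533, -0.2076, 0.1472], [0.5337, -0.1978, 0.1496]]
scene 0.15 35 [[0.5315, -0.2148, 0.151], [0.5341, -0.2082, 0.1575], [0.5363, -0.1979, 0.1617]]
scene 0.17 47 [[0.5318, -0.2154, 0.1706], [0.5344, -0.2071, 0.1762], [0.5364, -0.195, 0.1815]]
scene 0.19 41 [[0.532, -0.2154, 0.1908], [0.5343, -0.2071, 0.1954], [0.536, -0.1948, 0.1999]]
blade (array([ 532.7, -205.1]), array([ 6.2, 21.9]), 8.45) zmin 0.14526403749539762
lens (array([ 533.4, -205.5]), 17.9, 194)
cap (array([ 546.9, -320.8]), 21.2, 316)
top 0.138 6 [[0.5299, -0.2103, 0.1447], [0.5305, -0.1988, 0.1478], [0.5321, -0.1943, 0.1491]]
top 0.15 13 [[0.5296, -0.2114, 0.1513], [0.5309, -0.2017, 0.1568], [0.5323, -0.1938, 0.1618]]
top 0.17 15 [[0.5297, -0.2121, 0.1704], [0.5306, -0.2012, 0.1767], [0.5322, -0.1937, 0.1815]]
top 0.19 9 [[0.5295, -0.205, 0.1907], [0.5305, -0.197, 0.1953], [0.5326, -0.1939, 0.1995]]
blade (array([ 530.5, -202.9]), array([19.1,  3.7]), 85.05) zmin 0.1441871366184041
lens (array([ 532.9, -204.7]), 16.3, 179)
cap (array([ 539.5, -306.3]), 10.4, 33)
```

View pics/c7.png

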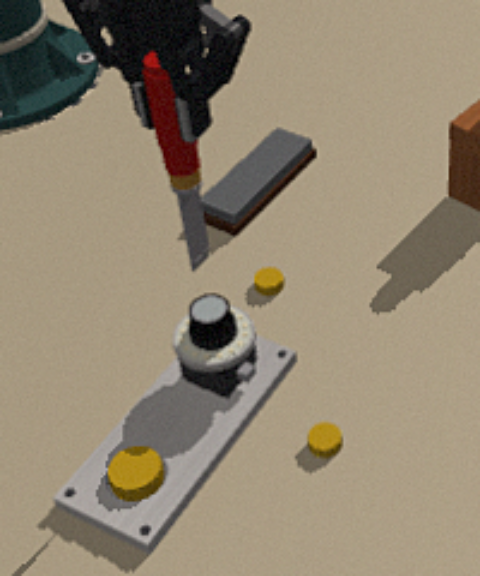

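The chisel is upright above the lens: its edge is at (195,268) with z ≈ 0.145, and the lens is at (210,305), aligned within about 1–2 mm. The cap at (137,472) is home. Handing in.

```bash
python3 -c "from plant import bot;print(bot.close_job())"
```

```text
the job is handed in; nothing more can be done
None
```

I handed the job in at 21.4 s with the cap home in the recess and the red chisel held still and upright, its edge about 50 mm above the lens and within about 2 mm of its centre line by the last pictures; no verdict came back.

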